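# Set the length stop of a label-cutting board and butt the labels against it

## Robot

A 6-joint arm with a two-finger parallel gripper is mounted at the origin on a cart in front of the work surface, level with it; the furniture and walls round the work are solid. World frame = base frame: x ahead of the robot, y to its left, z up, the work surface at z = 0. Lengths are in m, angles in rad, forces in N, time in s.
With the tool pointing down it reaches from about 0.35 to 1 m from the base axis. Payload 7.1 kg.
Tool frame: the origin (TCP) lies at the very end of the fingers, on their centre line; the grasp point (between the pads) lies 19 mm behind it; z points along the fingers, y is the line along which they close (so a half turn about z gives the same grasp; the last joint's range is limited). The gripper opens to 85 mm and grips with 20 to 120 N. Pads are 22 mm wide; open, the fingers measure 114 mm over their backs; the gripper's body (76 mm by 85 mm) begins 54 mm behind the grasp point. The pads swing forward as they close: fully open they stand 13 mm farther back than shut.
Start: joints at [-1.262, 0.423, 1.63, -0, 1.089, -0.019], TCP at [0.201, -0.592, 0.231] pointing down, gripper open.
Joint ranges: [-3, 3], [-0.9, 2.11], [0.09, 2.58], [-1.31, 4.45], [0.11, 2.69], [-2.54, 2.54]. Speed limits (rad/s): [2.39, 2.39, 3.01, 3.14, 3.14, 3.14].

## Interface

Orientations are given as a unit quaternion [x, y, z, w].
In Python, from plant import bot gives the robot as it stands.
- The arm moves only by the tool jog_arm, never from a script. Its argument "series" is a list of rows, each an object of numbers: "x", "y", "z": the shift along the tool's x, y, z in cm; "turn": the turn about the tool's z in degrees; "grip": the closure, from -1 (fully open) to 1 (shut). In form: [{"x": .., "y": .., "z": .., "turn": .., "grip": ..}, ...]. A call has 1 to 10 rows; each row shifts and turns the commanded pose from where the row before left it, along the tool's axes as they then stand; what a row does not reach is not made up. A row lasts 1/10 s, in which the tool goes at most 50 mm and 8.59 degrees, less where a joint would pass 70% of its speed; a pose out of reach is approached as far as the arm can. A call is refused whole if a number of a shift passes 5 or a number of a turn 8.59, either way. A call with a gripper value outside its range is refused whole. The fingers move at their own pace and stop on an object; "newtons" is the grip in N (left out, the last holds). Time passes only in rows, so rows that do not move let the fingers close. It gives the time, the measured TCP pose, the force, the opening and the grip force at its end, in the units of the state.
- bot.state(): the state, without advancing time (a new reading comes with each control period).
- bot.grab_frame(name): name is "scene" or "side" or "wrist"; returns (picture, depth): 384x512x3 uint8, red, green, blue; 384x512 float32, m along the optical axis (not along the pixel's ray), 0 where there is no reading.
- bot.camera_info(name): a dict with "vfov" (degrees; the focal length in pixels is half the picture's height over the tangent of half this angle, whatever the lens; pixels are square), "cx", "cy" (the principal point, pixels), "extrinsics" (4x4, takes a point from world to camera coordinates); the wrist camera has in their place "mount" (4x4, takes a point from camera to tool coordinates, whose origin is the TCP and whose axes are the flange's). Camera axes: x right, y down, z forward; pixel columns grow to the right and rows downward; lengths in m; the calibration is good to about 2 mm. A picture is of the moment at which its call begins: read the wrist's pose just before it. camera_info takes no time and is no camera call.
- bot.hand_in(): hands the job in; it is judged then, once.
Trained networks look in the newest picture that a camera, given by its name, has taken for a name from the list of things; names that differ only in an ending like _2 or _b are one class to them, and where a whole thing is asked for, a point or a joint stands for the part that bears it (a point fixed in the world has none). Each returns a list of dicts, best first, with "conf" (0 to 1); they miss things now and then, are a little off and sometimes report something else, mostly with a low value. They report only what shows in the picture. A call takes as long as a camera call. They do not tell look-alikes from the thing itself.
- bot.spot_in(name, camera): "position" ([row, column] as shares, 0 to 1, of the picture: columns of its width, rows of its height, amid what is visible of it).
The state is a dict: "time_s": time; "joints": joint angles; "qvel": joint speeds; "joint_torque": joint torques, N m; "ee_pos": TCP position; "tool_rot": TCP orientation; "force": force on the tool from outside, world axes, zero at the start; "torque": the same for the moment, N m; "width": finger opening in m; "grip_force": force on a finger pad.
Only numpy, scipy, OpenCV 4.12 (cv2) and the standard library are available. Lean on these libraries where they do the work, as an engineer would, in place of code of your own. Each camera call takes 0.05 s, during which the arm holds its last target. There are 200 camera calls.

## Task

Get the label-cutting board ready for the saw: with your fingertips, push the black stop carriage along its notched rail, towards the saw slot, until its spring plunger drops into the first notch it meets. Then push the bundle of wooden plant labels lengthwise along the trough until its end rests against the stop's steel arm, gently enough that the stop stays in that notch. Only push: do not lift the bundle or pull up the plunger's knob, leave the other things on the bench alone, and finish with your hand clear.

Things in the scene. Friction and masses are not known exactly. Their poses are not given: they have to be found in the camera images.
- cutting_board: plywood board screwed to the bench (fixed), 80 x 350 x 10 mm. Origin: underside; x across it away from the robot, y along it to the left, z up. Spans x -36..44, y -165..185, top z 10 mm. Wooden fence x 10..30, y -90..185, top z 36; front lip x -31..-21, y -110..185, top z 16; between them a trough 31 mm wide. Right of y -110 there is no lip, right of y -90 no fence: open floor
- long_notch (a point): centre of the target notch at the rail's top: board x 20, y 67, z 44 mm. The aluminium rail, 16 mm wide, lies on the fence (y -50..185, top z 44) and has three notches, 10 mm wide, across its top, at y 67, 37 and 7 mm; the target is the left one (110 mm cutting length), the first that the carriage meets
- kerf (a point): the 3 mm saw slot that crosses fence, lip and floor: its centre on the trough's floor, at board x -6, y -65, z 10 mm
- stop (a joint): stop carriage along the rail, m: 0 at the left end, grows as it is pushed right, towards the saw slot (board -y); 0.085 in the target notch, 0.115 and 0.145 in the next; range 0..0.165, starts 0.005..0.050. Slides with 3 to 6 N; 2 to 3 mm before a notch it is drawn in by itself and the resistance dips to nothing; then it takes over 15 N to push it out, either way
- plunger (a joint): height of the spring plunger in the carriage, m: 0 while its nose rides on the rail, about 0.003 when dropped into a notch; negative if its knob is pulled up
- stop_back (a point): centre of the flat left end face of the black carriage block, the face to push: 34 mm wide across the rail, 26 mm high (z 45.5..71.5 mm), normal along board +y, free room behind it. The block is 44 mm long; on top, 22 mm from this face, stands the plunger's grey knob, 18 mm across, up to z 98 mm
- stop_face (a point): centre of the work face of the stop's steel arm, at z 19.5 mm: 24 mm wide, hanging in the trough from z 63.5 down to 12 mm, 12 mm thick along the rail. The face looks right (board -y), flush with the carriage's right end, 44 mm right of the back face. The labels' end goes against it; y of this point's frame is the board's y
- labels: bundle of wooden plant labels, 26 x 155 x 18 mm (loose, about 50 g, slides with under 1 N), lying on the trough's floor, lengthwise along the board's y, pointed ends to the stop, blunt ends to the right. Origin: centre of its underside; y along it towards the blunt ends (the board's -y), z up
- labels_end (a point): centre of the bundle's left, pointed end, 9 mm above its underside: goes against the stop arm
- labels_tail (a point): centre of the bundle's right, blunt end face, 9 mm above its underside: the face to push. It starts 130 to 180 mm right of the board's origin, in the open part of the board or a little beyond the board's end, and finishes at y -110 mm
- secateurs: red-handled secateurs, 62 x 201 x 16 mm, lying on the bench right of the board; bystander, origin at its centre on the bench
- marker: white marker pen, 135 mm long, lying on the bench in front of the board; bystander
- seed_packet_1: seed packet with a red flower, 112 x 82 x 10 mm, on the bench at the right; bystander
There are look-alikes about, which are no part of the job. There is more than one size of the labels; the job needs the larger.

How it is judged:
On the way, in this order (a step that is already met when the one before it is completed fails the run):
1. the stop sits in the target notch, its plunger dropped (value of joint stop between 0.083 and 0.087 m and value of joint plunger above 0.0018 m), for 0.3 s.
2. the bundle's end rests against the stop arm, the stop still in its notch (all of step 1 and y of labels_end in the frame of stop_face between -0.003 and 0.002 m and x of labels_end in the frame of stop_face between -0.008 and 0.008 m and angle between the y axis of labels and the y axis of cutting_board, either way round below 0.06 rad and height (world z) of labels between 0.007 and 0.013 m), for 0.3 s.
At the end, for the whole second after the job is handed in: the stop is within 2 mm of the target notch with its plunger dropped (at least 1.8 mm), and the bundle lies flat and at rest in the trough, within 0.06 rad of the rail's direction, its end no more than 3 mm from the stop arm's face (all of step 2 and linear speed of labels below 0.01 m/s); the robot touches nothing.
It fails at once if the bundle is lifted off the trough's floor by 12 mm or tipped (height (world z) of labels above 0.022 m or angle between labels's own z axis and vertical above 0.25 rad).
It fails at once if the plunger's knob is pulled up by 4 mm (value of joint plunger below -0.004 m).
It fails at once if a bystander is moved by more than 15 mm (distance of any of secateurs, marker, seed_packet_1 from where it was at the start of the episode above 0.015 m).
It also fails if it takes over 54 s, if anything falls off the work surface, if the arm or the gripper's body presses on something with over 40 N, if the wrist force passes 120 N, or if a joint passes its speed limit or range.

## Working session

There is one attempt and no reset: what is moved stays moved. The work goes in short steps, Python scripts to look and compute and a tool call to move; the robot and the scene stay as the last step left them, time stands still between calls to the robot, and variables do not carry over. Pictures are saved under pics/ and viewed, at most 10 in all, crops included, and the job is handed in when it is done.

Besides the shell and the picture viewer there is one more tool, called after "Request:" as name(argument=value, ...) on one line, values as JSON. jog_arm: Moves the arm, as the interface text tells. Its arguments: {"type":"object","properties":{"series":{"type":"array","items":{"type":"object","properties":{"x":{"type":"number"},"y":{"type":"number"},"z":{"type":"number"},"turn":{"type":"number"},"grip":{"type":"number"}}}},"newtons":{"type":"number"}},"required":["series"]}

```bash
mkdir -p pics; cat > h.py <<'E'
import numpy as np, cv2
from plant import bot
from scipy.spatial.transform import Rotation as R
def K(name,h=384):
    c=bot.camera_info(name); return c, h/2/np.tan(np.radians(c['vfov'])/2)
def grab(name):
    s=bot.state(); p,d=bot.grab_frame(name); c,f=K(name)
    if 'mount' in c:
        T=np.eye(4);T[:3,:3]=R.from_quat(s['tool_rot']).as_matrix();T[:3,3]=s['ee_pos'];M=T@np.array(c['mount'])
    else: M=np.linalg.inv(np.array(c['extrinsics']))
    v,u=np.mgrid[:384,:512]
    P=np.stack([(u-c['cx'])/f*d,(v-c['cy'])/f*d,d,np.ones_like(d)],-1)@M.T
    return p,d,P[...,:3]
E
python3 - <<'E'
from h import *
np.set_printoptions(precision=4,suppress=True)
s=bot.state();print(s['ee_pos'],s['tool_rot'],s['time_s'],R.from_quat(s['tool_rot']).as_matrix())
for n in('scene','side'):
    p,d,P=grab(n); cv2.imwrite(f'pics/{n}0.png',cv2.cvtColor(p,4)); np.savez(f'{n}0.npz',p=p,d=d,P=P)
    c=bot.camera_info(n);print(n,np.linalg.inv(np.array(c['extrinsics']))[:3,[2,3]].T)
    for t in('cutting_board','stop','stop_back','labels','labels_tail','secateurs','marker'):
        for o in bot.spot_in(t,n)[:3]:
            r,q=int(o['position'][0]*384),int(o['position'][1]*512);print(t,round(o['conf'],2),r,q,P[r,q])
E
```

```text
[ 0.2011 -0.5912  0.2305] [ 0.9866  0.1631 -0.0001 -0.0008] 0.0 [[ 0.9468  0.3219 -0.0005]
 [ 0.3219 -0.9468  0.0015]
 [ 0.     -0.0016 -1.    ]]
scene [[ 0.4832 -0.4158 -0.7705]
 [-0.0703  0.4407  0.9073]]
cutting_board 0.61 242 166 [0.477  0.3109 0.0164]
cutting_board 0.34 231 144 [0.4912 0.3507 0.0984]
stop 0.91 236 145 [0.4901 0.3537 0.0777]
stop_back 0.9 239 145 [0.486  0.3574 0.0716]
labels 0.86 224 216 [0.4316 0.1702 0.0262]
labels 0.7 186 284 [ 0.4197 -0.0863  0.0124]
labels_tail 0.79 225 217 [0.4245 0.1713 0.0306]
labels_tail 0.53 185 280 [ 0.4298 -0.0779  0.0142]
secateurs 0.69 175 318 [ 0.3803 -0.2004  0.0187]
marker 0.47 239 237 [0.3583 0.1501 0.0169]
side [[ 0.5013 -0.6956 -0.5146]
 [-0.1178  0.8392  0.6821]]
cutting_board 0.8 250 193 [0.4812 0.3124 0.0196]
stop 0.58 246 177 [0.4846 0.3617 0.066 ]
stop_back 0.74 246 178 [0.4851 0.3582 0.0634]
stop_back 0.4 228 235 [0.4407 0.1762 0.0285]
labels 0.72 229 242 [0.4252 0.1627 0.0231]
labels 0.64 198 285 [ 0.4215 -0.0744  0.0098]
labels_tail 0.71 230 236 [0.4315 0.183  0.0294]
labels_tail 0.48 195 284 [ 0.4307 -0.0826  0.0144]
labels_tail 0.39 183 316 [ 0.3878 -0.2389  0.0022]
secateurs 0.82 181 315 [ 0.3923 -0.2384  0.0095]
marker 0.63 236 261 [0.3672 0.1472 0.0131]
```

```bash
python3 -c "
import cv2;p=cv2.imread('pics/scene0.png')[120:320,80:380];cv2.imwrite('pics/scene0b.png',cv2.resize(p,(800,533),interpolation=2))"
```

```text
(no output)
```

View pics/scene0b.png

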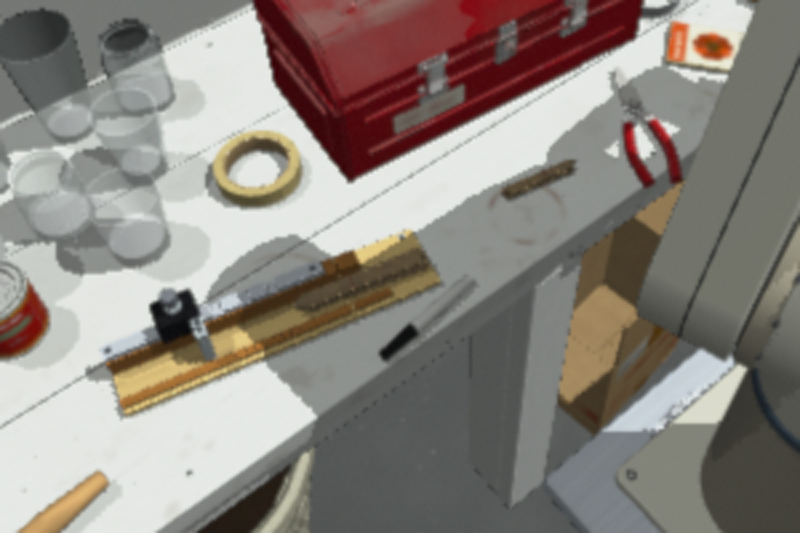

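The picture shows the board running from (115,390) to (420,240). The black carriage is near its left end at (175,315), and the large bundle lies in the trough at (370,280). The small bundle, a look-alike, is on the bench at (540,180), with the marker in front of the board at (430,320). Next I fit the board.

```bash
cat > fit.py <<'E'
from h import *
np.set_printoptions(precision=4,suppress=True)
for n in('scene','side'):
    P=np.load(f'{n}0.npz')['P']
    x,y,z=P[...,0],P[...,1],P[...,2]
    m=(x>.36)&(x<.6)&(y>.02)&(y<.5)
    for lo,hi,t in((.038,.05,'rail'),(.05,.12,'stop'),(.02,.033,'lab')):
        q=P[m&(z>lo)&(z<hi)]
        r=cv2.minAreaRect((q[:,:2]*1000).astype(np.float32)); print(n,t,len(q),r,np.median(q,0),cv2.boxPoints(r).astype(int).tolist())
    c=bot.camera_info(n)
E
python3 fit.py; python3 -c "
from h import *
print(np.array(bot.camera_info('wrist')['mount']).round(3),bot.camera_info('wrist')['vfov'])"
```

```text
scene rail 579 ((523.972900390625, 260.3232421875), (151.3070068359375, 478.6971435546875), 0.07328653335571289) [0.4871 0.2985 0.0439] [[448, 499], [448, 20], [599, 21], [599, 499]]
scene stop 821 ((525.9479370117188, 260.02874755859375), (479.6756286621094, 146.6072998046875), 89.79237365722656) [0.5599 0.3301 0.0726] [[451, 20], [598, 19], [600, 499], [453, 500]]
scene lab 770 ((498.16845703125, 260.9850769042969), (203.42750549316406, 477.32891845703125), 0.006680184043943882) [0.4477 0.2069 0.0272] [[396, 499], [396, 22], [599, 22], [599, 499]]
side rail 572 ((523.8238525390625, 260.346435546875), (479.1548767089844, 150.3925323486328), 89.7510986328125) [0.492  0.3055 0.0446] [[447, 21], [597, 20], [600, 499], [449, 500]]
side stop 882 ((527.7429809570312, 259.9300231933594), (144.17356872558594, 479.7143859863281), 0.018460629507899284) [0.5634 0.1018 0.0729] [[455, 499], [455, 20], [599, 20], [599, 499]]
side lab 758 ((500.3145751953125, 260.1948547363281), (198.8239288330078, 479.31884765625), 0.09245284646749496) [0.462  0.2293 0.0276] [[400, 499], [401, 20], [600, 20], [599, 500]]
[[ 0.001 -0.965 -0.264  0.065]
 [ 1.     0.001  0.     0.001]
 [-0.    -0.264  0.965 -0.143]
 [ 0.     0.     0.     1.   ]] 62.2560008334588
```

Request:
jog_arm(series=[{"z": -3,"grip": 1},{"z": -3,"x": 4},{"z": -3,"x": 4.5,"y": -2},{"x": 3,"y": -4},{"x": 3,"y": -4},{"x": 3,"y": -4},{"x": 3,"y": -4},{"x": 3,"y": -4},{"x": 3,"y": -4},{"x": 3,"y": -4}])

```text
validation failed for argument at $.se...
```

The move was rejected at validation, so I check that the arm hasn't moved before I send it again.

```bash
python3 -c "
from h import *
s=bot.state();print(s['time_s'],s['ee_pos'],s['width'])"
```

```text
0.8 [ 0.20122267 -0.59170428  0.23133187] 0.08522943097770783
```

Request:
jog_arm(series=[{"x": 0,"y": 0,"z": -3,"turn": 0,"grip": 1},{"x": 4,"y": 0,"z": -3,"turn": 0,"grip": 1},{"x": 4,"y": -2,"z": -3,"turn": 0,"grip": 1},{"x": 3,"y": -4,"z": 0,"turn": 0,"grip": 1},{"x": 3,"y": -4,"z": 0,"turn": 0,"grip": 1},{"x": 3,"y": -4,"z": 0,"turn": 0,"grip": 1},{"x": 3,"y": -4,"z": 0,"turn": 0,"grip": 1},{"x": 3,"y": -4,"z": 0,"turn": 0,"grip": 1}])

```text
time_s: 1.6
ee_pos: [0.3461, -0.3098, 0.3194]
tool_rot: [0.987, 0.163, 0.0, 0.0]
force: [1.8, 0.5, -0.1]
width: -0.0001
grip_force: 0.0
```

Request:
jog_arm(series=[{"x": 2,"y": -4,"z": 0,"turn": 0,"grip": 1},{"x": 2,"y": -4,"z": 0,"turn": 0,"grip": 1},{"x": 2,"y": -4,"z": 0,"turn": 0,"grip": 1},{"x": 2,"y": -4,"z": 0,"turn": 0,"grip": 1},{"x": 2,"y": -4,"z": 0,"turn": 0,"grip": 1},{"x": 2,"y": -4,"z": 0,"turn": 0,"grip": 1},{"x": 2,"y": -4,"z": 0,"turn": 0,"grip": 1},{"x": 2,"y": -4,"z": 0,"turn": 0,"grip": 1},{"x": 2,"y": -4,"z": 0,"turn": 0,"grip": 1},{"x": 2,"y": -4,"z": 0,"turn": 0,"grip": 1}])

```text
time_s: 2.6
ee_pos: [0.4064, 0.1334, 0.3196]
tool_rot: [0.987, 0.163, 0.001, -0.0]
force: [0.5, -0.5, 0.0]
width: 0.0004
grip_force: 0.0
```

Request:
jog_arm(series=[{"x": 2,"y": -4,"z": 0,"turn": 0,"grip": 1},{"x": 2,"y": -4,"z": 0,"turn": 0,"grip": 1},{"x": 1,"y": -4,"z": 0,"turn": 0,"grip": 1},{"x": 0,"y": 0,"z": 0,"turn": 0,"grip": 1},{"x": 0,"y": 0,"z": 0,"turn": 0,"grip": 1}])

```text
time_s: 3.1
ee_pos: [0.4148, 0.2617, 0.3189]
tool_rot: [0.986, 0.164, -0.0, 0.0]
force: [-0.7, -0.6, -0.7]
width: 0.0
grip_force: 0.0
```

```bash
python3 - <<'E'
from h import *
np.set_printoptions(precision=4,suppress=True)
p,d,P=grab('wrist'); cv2.imwrite('pics/w1.png',cv2.cvtColor(p,4)); np.savez('w1.npz',p=p,d=d,P=P)
print(bot.state()['ee_pos'])
for t in('stop_back','stop_face','labels_tail','labels_end','labels','cutting_board','marker'):
    for o in bot.spot_in(t,'wrist')[:2]:
        r,q=int(o['position'][0]*384),int(o['position'][1]*512);print(t,round(o['conf'],2),r,q,P[r,q])
E
```

```text
[0.4149 0.2608 0.319 ]
stop_back 0.68 71 206 [0.4932 0.3465 0.098 ]
stop_back 0.52 108 243 [0.4679 0.3004 0.0118]
stop_face 0.83 74 205 [0.4899 0.3466 0.0983]
labels_tail 0.89 220 467 [ 0.4229 -0.0691  0.0112]
labels_tail 0.72 164 322 [0.4328 0.1734 0.028 ]
labels_end 0.97 164 323 [0.4333 0.1721 0.0283]
labels_end 0.96 220 469 [ 0.4238 -0.0719  0.0112]
labels 0.93 220 474 [ 0.4263 -0.0791  0.0111]
labels 0.72 107 241 [0.4683 0.3035 0.0105]
cutting_board 0.92 105 247 [0.4736 0.2958 0.0355]
marker 0.9 214 322 [0.3615 0.1415 0.0137]
```

View pics/w1.png

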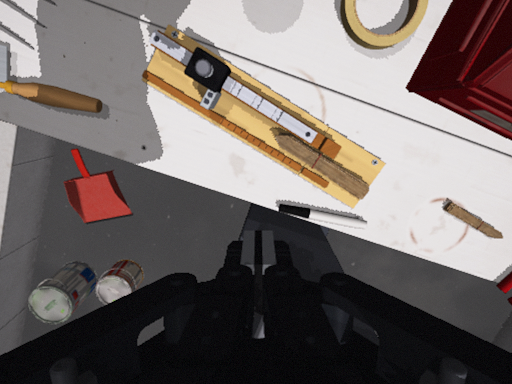

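The wrist view shows the carriage at (205,70) with its arm at (208,98), and the large bundle from (278,132) to (365,190). The board's right end is at about (370,185). The marker is at (320,215) and the small bundle at (475,218).

```bash
python3 - <<'E'
from h import *
np.set_printoptions(precision=4,suppress=True)
z=np.load('w1.npz');P=z['P'];p=z['p']
v,u=np.mgrid[:384,:512]
Z=P[...,2]
def rect(m,t):
    m=cv2.morphologyEx(m.astype(np.uint8),cv2.MORPH_OPEN,np.ones((2,2)))>0
    q=P[m];r=cv2.minAreaRect((q[:,:2]*1000).astype(np.float32));print(t,m.sum(),np.round(r[0],1),np.round(r[1],1),round(r[2],2),cv2.boxPoints(r).round(0).tolist(),'z',np.median(q[:,2]))
reg=(u>140)&(u<390)&(v>20)&(v<210)
print('bench z',np.median(P[160:175,230:250,2]))
bo=reg&(Z>.006)&(Z<.11)&(Z<.05)&(v<200)&~((u>270)&(v>196-0*u)&(u<345))
rect(bo&((v-60)*1.0<(u-140)*.62+40),'board')
rect(reg&(Z>.039)&(Z<.049),'rail')
rect(reg&(Z>.064)&(Z<.078)&(v<95),'carriage')
rect(reg&(Z>.085)&(Z<.11),'knob')
lab=reg&(Z>.0235)&(Z<.032)&(u>260)&(p[...,0]<150)
rect(lab,'labels')
ov=p.copy();ov[lab]=[0,255,0];ov[reg&(Z>.039)&(Z<.049)]=[0,0,255]
cv2.imwrite('pics/o1.png',cv2.resize(cv2.cvtColor(ov,4)[10:220,130:400],(770,599)))
E
```

```text
bench z 9.818689723997687e-05
board 14205 [523.5 247.5] [368.  215.1] 77.74 [[379.0, 91.0], [590.0, 45.0], [668.0, 404.0], [457.0, 450.0]] z 0.011619651257750774
rail 1930 [486.5 313.3] [237.   16.1] 77.7 [[453.0, 199.0], [469.0, 196.0], [520.0, 427.0], [504.0, 431.0]] z 0.04387459280224676
carriage 964 [487.5 331.1] [99.5 39.2] 73.54 [[455.0, 289.0], [492.0, 278.0], [520.0, 373.0], [483.0, 384.0]] z 0.07129084643593109
knob 233 [490.7 319.8] [78.  17.3] 82.39 [[477.0, 282.0], [494.0, 280.0], [504.0, 357.0], [487.0, 360.0]] z 0.0968430786721694
labels 1110 [435.8 186.2] [207.5  25.7] 73.84 [[395.0, 90.0], [419.0, 83.0], [477.0, 282.0], [452.0, 289.0]] z 0.027898910155578688
```

View pics/o1.png

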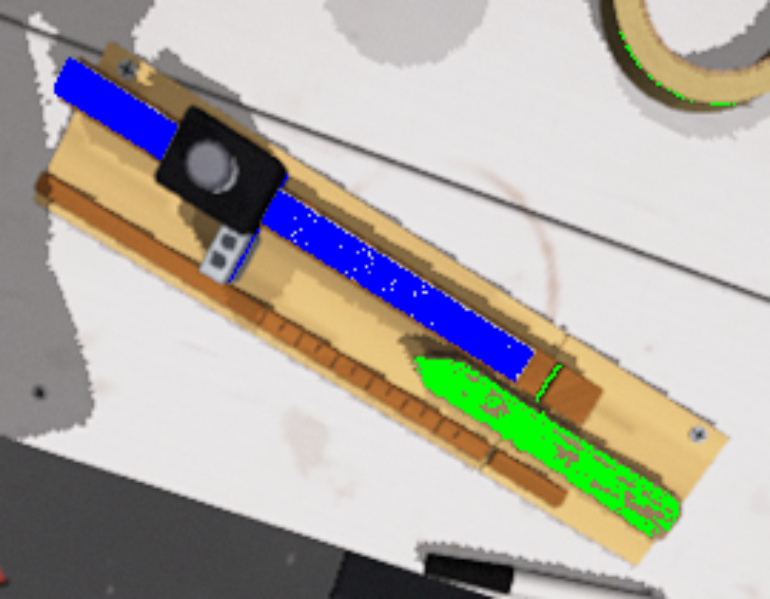

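```bash
cat >> h.py <<'E'
BY=np.array([.213,.977]);BY/=np.linalg.norm(BY);BX=np.array([BY[1],-BY[0]]);BO=np.array([.4526,.2517])
def tob(xy): d=np.asarray(xy)[...,:2]-BO; return np.stack([d@BX,d@BY],-1)
E
python3 - <<'E'
from h import *
np.set_printoptions(precision=4,suppress=True)
z=np.load('w1.npz');P=z['P'];p=z['p'];Z=P[...,2];B=tob(P)*1000;x,y=B[...,0],B[...,1]
def st(m,t):
    q=B[m];print(t,m.sum(),'x',np.percentile(q[:,0],[1,50,99]),'y',np.percentile(q[:,1],[1,50,99]))
st((Z>.068)&(Z<.075)&(x>0)&(x<40)&(y>30)&(y<200),'carr')
st((Z>.093)&(Z<.11)&(x>0)&(x<40)&(y>30)&(y<200),'knob')
m=(Z>.022)&(Z<.034)&(x>-40)&(x<9)&(y>-220)&(y<40)
st(m,'lab')
q=B[m];r=cv2.minAreaRect(q.astype(np.float32));print(r,cv2.boxPoints(r))
for a in range(-180,20,20):
    k=q[(q[:,1]>a)&(q[:,1]<a+20)]
    if len(k)>10: print(a,np.percentile(k[:,0],[2,98]))
E
```

```text
carr 920 x [ 3.8145 20.7336 36.9976] y [ 85.5619 103.4118 128.4913]
knob 220 x [12.5426 20.5944 28.5742] y [ 98.9118 106.4851 114.9602]
lab 1557 x [-14.9916  -4.0502   6.0143] y [-157.4882  -82.9027   -9.3388]
((-4.086833953857422, -82.58216857910156), (154.9983673095703, 22.520410537719727), 88.92334747314453) [[ -16.8013 -159.8561]
 [   5.7152 -160.2793]
 [   8.6276   -5.3082]
 [ -13.8888   -4.8851]]
-160 [-16.0069   5.453 ]
-140 [-14.7198   5.5726]
-120 [-14.1237   5.5599]
-100 [-13.8364   5.4134]
-80 [-13.542    5.6253]
-60 [-13.3174   5.9531]
-40 [-12.8644   6.6555]
-20 [-12.2961   3.3062]
```

```bash
python3 - <<'E'
from h import *
s=bot.state();print(np.round(s['joints'],3),s['time_s'],tob(s['ee_pos']),s['ee_pos'])
E
```

```text
[ 0.536  0.121  1.828 -0.     1.192  1.78 ] 3.5 [-0.03821584  0.00058647] [0.41538615 0.2604134  0.31934968]
```

Request:
jog_arm(series=[{"x": 0,"y": 0,"z": 0,"turn": -8.4,"grip": 1},{"x": 0,"y": 0,"z": 0,"turn": -8.4,"grip": 1},{"x": 0,"y": 0,"z": 0,"turn": -8.4,"grip": 1},{"x": 0,"y": 0,"z": 0,"turn": -8.4,"grip": 1},{"x": 0,"y": 0,"z": 0,"turn": -8.4,"grip": 1},{"x": 0,"y": 0,"z": 0,"turn": -8.4,"grip": 1},{"x": 0,"y": 0,"z": 0,"turn": -8.4,"grip": 1},{"x": 4,"y": 1.4,"z": 0,"turn": 0,"grip": 1},{"x": 4,"y": 1.4,"z": 0,"turn": 0,"grip": 1},{"x": 4,"y": 1.5,"z": 0,"turn": 0,"grip": 1}])

```text
time_s: 4.5
ee_pos: [0.4839, 0.3699, 0.3195]
tool_rot: [0.78, 0.626, 0.0, 0.0]
force: [0.1, -0.3, -0.0]
width: 0.0002
grip_force: 0.0
```

Request:
jog_arm(series=[{"x": 4.5,"y": 1.5,"z": 0,"turn": 0,"grip": 1},{"x": 0,"y": 0,"z": 4,"turn": 0,"grip": 1},{"x": 0,"y": 0,"z": 4,"turn": 0,"grip": 1},{"x": 0,"y": 0,"z": 4,"turn": 0,"grip": 1},{"x": 0,"y": 0,"z": 4,"turn": 0,"grip": 1},{"x": 0,"y": 0,"z": 3,"turn": 0,"grip": 1},{"x": 0,"y": 0,"z": 0,"turn": 0,"grip": 1},{"x": 0,"y": 0,"z": 0,"turn": 0,"grip": 1}])

```text
time_s: 5.3
ee_pos: [0.5077, 0.4097, 0.1295]
tool_rot: [0.78, 0.626, -0.0, -0.0]
force: [-0.1, 0.9, 0.8]
width: -0.0001
grip_force: 0.0
```

```bash
python3 - <<'E'
from h import *
s=bot.state();M=R.from_quat(s['tool_rot']).as_matrix()
print(np.round(s['joints'],3),s['time_s'],tob(s['ee_pos']),s['ee_pos'],s['force'],'yaw err deg',np.degrees(np.arcsin(M[:2,0]@BX)))
p,d,P=grab('wrist'); np.savez('w2.npz',p=p,P=P); cv2.imwrite('pics/w2.png',cv2.cvtColor(p,4))
B=tob(P)*1000;x,y=B[...,0],B[...,1];Z=P[...,2]
for lo,hi,t in((.066,.076,'carr'),(.041,.048,'rail')):
    m=(Z>lo)&(Z<hi)&(x>-5)&(x<45)&(y>30)&(y<200);q=B[m]
    if len(q):print(t,len(q),np.percentile(q,[1,50,99],axis=0))
E
```

```text
[0.661 0.583 1.629 0.    0.93  0.878] 5.3 [0.02015458 0.16607345] [0.50766747 0.40966889 0.1294694 ] [-0.06250907  0.86986684  0.79735589] yaw err deg 0.15126646950479064
rail 1484 [[ 13.06780673  45.22852468]
 [ 20.35947316 161.26969028]
 [ 28.69604552 186.76968467]]
```

View pics/w2.png

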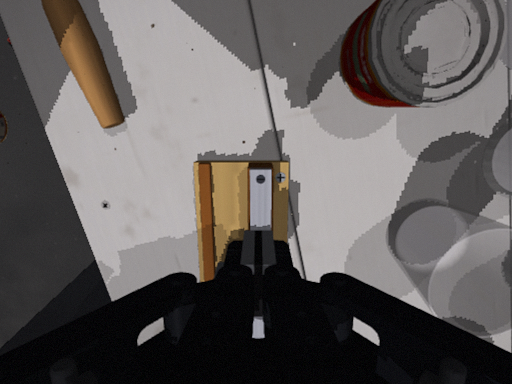

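The fingers are centred over the rail, whose end at (260,178) comes out at y 186 as expected. I go down and approach the carriage.

Request:
jog_arm(series=[{"x": 0,"y": 0,"z": 3,"turn": 0,"grip": 1},{"x": 0,"y": 0,"z": 3,"turn": 0,"grip": 1},{"x": 0,"y": 0,"z": 1.4,"turn": 0,"grip": 1},{"x": 0,"y": 0,"z": 0,"turn": 0,"grip": 1},{"x": -1,"y": 0,"z": 0,"turn": 0,"grip": 1},{"x": -0.8,"y": 0,"z": 0,"turn": 0,"grip": 1},{"x": 0,"y": 0,"z": 0,"turn": 0,"grip": 1}])

```text
time_s: 6.05
ee_pos: [0.5037, 0.3912, 0.0565]
tool_rot: [0.78, 0.626, 0.0, 0.0]
force: [-0.2, 0.2, -0.6]
width: -0.0001
grip_force: 0.0
```

Request:
jog_arm(series=[{"x": -0.3,"y": 0,"z": 0,"turn": 0,"grip": 1},{"x": -0.3,"y": 0,"z": 0,"turn": 0,"grip": 1},{"x": -0.3,"y": 0,"z": 0,"turn": 0,"grip": 1},{"x": -0.3,"y": 0,"z": 0,"turn": 0,"grip": 1}])

```text
time_s: 6.45
ee_pos: [0.5015, 0.3819, 0.0558]
tool_rot: [0.78, 0.626, 0.002, -0.001]
force: [-1.1, 5.8, 0.9]
width: 0.0
grip_force: 3.3
```

Request:
jog_arm(series=[{"x": -0.4,"y": 0,"z": 0,"turn": 0,"grip": 1},{"x": -0.4,"y": 0,"z": 0,"turn": 0,"grip": 1},{"x": -0.4,"y": 0,"z": 0,"turn": 0,"grip": 1},{"x": -0.4,"y": 0,"z": 0,"turn": 0,"grip": 1},{"x": -0.4,"y": 0,"z": 0,"turn": 0,"grip": 1},{"x": -0.4,"y": 0,"z": 0,"turn": 0,"grip": 1},{"x": -0.3,"y": 0,"z": 0,"turn": 0,"grip": 1},{"x": 0,"y": 0,"z": 0,"turn": 0,"grip": 1}])

```text
time_s: 7.25
ee_pos: [0.4955, 0.3547, 0.0556]
tool_rot: [0.779, 0.627, 0.001, -0.0]
force: [1.1, 2.8, 1.6]
width: 0.0001
grip_force: 1.2
```

Request:
jog_arm(series=[{"x": -0.15,"y": 0,"z": 0,"turn": 0,"grip": 1},{"x": -0.15,"y": 0,"z": 0,"turn": 0,"grip": 1}])

```text
time_s: 7.45
ee_pos: [0.4949, 0.352, 0.0556]
tool_rot: [0.779, 0.627, 0.001, -0.0]
force: [0.5, 2.8, 1.3]
width: -0.0001
grip_force: 1.3
```

Request:
jog_arm(series=[{"x": -0.1,"y": 0,"z": 0,"turn": 0,"grip": 1},{"x": -0.1,"y": 0,"z": 0,"turn": 0,"grip": 1}])

```text
time_s: 7.65
ee_pos: [0.4938, 0.3489, 0.0551]
tool_rot: [0.779, 0.627, -0.0, 0.0]
force: [0.7, 1.9, 1.9]
width: -0.0001
grip_force: 1.2
```

Request:
jog_arm(series=[{"x": -0.1,"y": 0,"z": 0,"turn": 0,"grip": 1},{"x": 0,"y": 0,"z": 0,"turn": 0,"grip": 1}])

```text
time_s: 7.85
ee_pos: [0.4937, 0.3483, 0.0551]
tool_rot: [0.78, 0.626, -0.0, -0.0]
force: [1.6, 2.9, 0.8]
width: -0.0001
grip_force: 1.5
```

Request:
jog_arm(series=[{"x": -0.1,"y": 0,"z": 0,"turn": 0,"grip": 1},{"x": 0,"y": 0,"z": 0,"turn": 0,"grip": 1}])

```text
time_s: 8.05
ee_pos: [0.4937, 0.3479, 0.0551]
tool_rot: [0.78, 0.626, 0.001, -0.0]
force: [0.7, 6.1, -1.3]
width: 0.0
grip_force: 2.9
```

Request:
jog_arm(series=[{"x": -0.1,"y": 0,"z": 0,"turn": 0,"grip": 1},{"x": 0,"y": 0,"z": 0,"turn": 0,"grip": 1}])

```text
time_s: 8.25
ee_pos: [0.4936, 0.3477, 0.0552]
tool_rot: [0.78, 0.626, 0.001, -0.001]
force: [-0.3, 9.7, -2.5]
width: -0.0001
grip_force: 4.5
```

```bash
cat > ch.py <<'E'
from h import *
np.set_printoptions(precision=2,suppress=True)
s=bot.state();print(tob(s['ee_pos'])*1000)
for n in('scene','side'):
    p,d,P=grab(n);cv2.imwrite(f'pics/{n}{bot.state()["time_s"]:.1f}.png',cv2.cvtColor(p,4))
    for t,Q,pp in(('before',np.load(n+'0.npz')['P'],np.load(n+'0.npz')['p']),('now',P,p)):
        B=tob(Q)*1000;x,y,Z=B[...,0],B[...,1],Q[...,2]
        for lo,hi,tt in((.066,.076,'carr'),(.080,.102,'knob'),(.020,.06,'arm')):
            m=(Z>lo)&(Z<hi)&(y>20)&(y<140)&((x>0)&(x<40) if tt!='arm' else (x>-19)&(x<7));q=B[m]
            if len(q):print(n,t,tt,len(q),np.percentile(q[:,1],[2,50,98]))
E
python3 ch.py
```

```text
[ 19.64 102.54]
scene before carr 159 [ 87.12 106.3  128.54]
scene before knob 41 [100.35 107.23 115.27]
scene before arm 79 [ 86.18  99.1  127.13]
scene now carr 148 [47.8  69.67 96.54]
scene now knob 41 [61.5  69.26 79.65]
scene now arm 75 [47.68 60.18 90.15]
side before carr 145 [ 90.12 116.84 132.15]
side before knob 44 [104.24 111.32 119.23]
side before arm 106 [ 90.08  99.5  128.44]
side now carr 125 [ 51.3   77.92 115.07]
side now knob 49 [ 64.94 111.37 115.95]
side now arm 97 [50.74 60.84 87.1 ]
```

Request:
jog_arm(series=[{"x": 1,"y": 0,"z": 0,"turn": 0,"grip": 1},{"x": 1,"y": 0,"z": 0,"turn": 0,"grip": 1},{"x": 0,"y": 0,"z": -4,"turn": 0,"grip": 1},{"x": 0,"y": 0,"z": -5,"turn": 0,"grip": 1},{"x": 0,"y": 0,"z": -5,"turn": 0,"grip": 1},{"x": -4,"y": -0.5,"z": -3,"turn": 0,"grip": 1},{"x": -4,"y": -0.5,"z": 0,"turn": 0,"grip": 1},{"x": -4,"y": -0.5,"z": 0,"turn": 0,"grip": 1},{"x": -4,"y": -0.5,"z": 0,"turn": 0,"grip": 1},{"x": -4,"y": -0.5,"z": 0,"turn": 0,"grip": 1}])

```text
time_s: 9.35
ee_pos: [0.4295, 0.1749, 0.2252]
tool_rot: [0.779, 0.627, -0.0, 0.0]
force: [0.3, -0.5, -0.4]
width: -0.0001
grip_force: 0.0
```

Request:
jog_arm(series=[{"x": 0,"y": 0,"z": 0,"turn": 0,"grip": 1},{"x": 0,"y": 0,"z": 0,"turn": 0,"grip": 1}])

```text
time_s: 9.55
ee_pos: [0.4305, 0.1758, 0.2254]
tool_rot: [0.78, 0.626, 0.0, 0.0]
force: [0.0, 0.1, 0.1]
width: 0.0
grip_force: 0.0
```

```bash
cat > w.py <<'E'
from h import *
np.set_printoptions(precision=1,suppress=True)
s=bot.state();print(tob(s['ee_pos'])*1000,s['ee_pos'][2],s['joints'].__repr__())
p,d,P=grab('wrist');cv2.imwrite(f'pics/w{s["time_s"]:.1f}.png',cv2.cvtColor(p,4))
B=tob(P)*1000;x,y,Z=B[...,0],B[...,1],P[...,2]
for lo,hi,a,b,c,e,t in((.066,.076,0,40,30,140,'carr'),(.09,.11,0,40,30,140,'knob'),(.041,.048,5,35,-60,200,'rail'),(.055,.0645,-19,2,20,140,'arm'),(.022,.033,-19,9,-220,60,'lab')):
    m=(Z>lo)&(Z<hi)&(x>a)&(x<b)&(y>c)&(y<e);q=B[m]
    if len(q)>5:print(t,len(q),'x',np.percentile(q[:,0],[1,50,99]),'y',np.percentile(q[:,1],[1,50,99]),'z',np.percentile(Z[m]*1000,[2,50,98]))
E
python3 w.py
```

```text
[ -5.4 -78.9] 0.2254112767934296 array([ 0.4,  0.2,  2. , -0. ,  1. ,  0.6])
carr 1173 x [ 3.8 19.3 37.1] y [46.1 56.5 71.4] z [68.1 71.2 74.5]
knob 163 x [13.1 20.5 28.6] y [59.5 62.6 65.6] z [90.2 93.9 96.3]
rail 1396 x [12.6 20.6 28.6] y [-47.3  -5.8  46.8] z [41.5 43.9 45.6]
arm 283 x [-17.7  -8.1   1.5] y [46.  49.9 57.9] z [56.8 63.2 64.4]
lab 2411 x [-15.1  -3.7   6.1] y [-149.2  -74.5   46.1] z [24.6 27.9 29.6]
```

Request:
jog_arm(series=[{"x": -4,"y": 0,"z": 0,"turn": 0,"grip": 1},{"x": -4,"y": 0,"z": 0,"turn": 0,"grip": 1},{"x": -3.6,"y": 0,"z": 0,"turn": 0,"grip": 1},{"x": 0,"y": 0,"z": 4,"turn": 0,"grip": 1},{"x": 0,"y": 0,"z": 4,"turn": 0,"grip": 1},{"x": 0,"y": 0,"z": 4,"turn": 0,"grip": 1},{"x": 0,"y": 0,"z": 0,"turn": 0,"grip": 1},{"x": 0,"y": 0,"z": 0,"turn": 0,"grip": 1}])

```text
time_s: 10.4
ee_pos: [0.4057, 0.0635, 0.105]
tool_rot: [0.779, 0.627, -0.001, -0.001]
force: [1.1, -0.3, 0.4]
width: 0.0001
grip_force: 0.0
```

```bash
python3 w.py
```

```text
[  -5.7 -193.9] 0.10496405615799768 array([ 0.1,  0.3,  2.2, -0. ,  0.6,  0.3])
lab 4791 x [-14.9  -4.3   6.1] y [-158.3 -109.4  -66.2] z [24.1 27.7 29.4]
```

Request:
jog_arm(series=[{"x": 0,"y": 0.1,"z": 3,"turn": 0,"grip": 1},{"x": 0,"y": 0,"z": 3,"turn": 0,"grip": 1},{"x": 0,"y": 0,"z": 1.7,"turn": 0,"grip": 1},{"x": 0,"y": 0,"z": 1,"turn": 0,"grip": 1},{"x": 0,"y": 0,"z": 0,"turn": 0,"grip": 1}])

```text
time_s: 10.95
ee_pos: [0.4073, 0.063, 0.0186]
tool_rot: [0.779, 0.627, 0.001, 0.0]
force: [-0.3, -0.7, 0.2]
width: -0.0002
grip_force: 0.0
```

Request:
jog_arm(series=[{"x": 0.6,"y": 0,"z": 0,"turn": 0,"grip": 1},{"x": 0.6,"y": 0,"z": 0,"turn": 0,"grip": 1},{"x": 0.5,"y": 0,"z": 0,"turn": 0,"grip": 1},{"x": 0.5,"y": 0,"z": 0,"turn": 0,"grip": 1},{"x": 0.5,"y": 0,"z": 0,"turn": 0,"grip": 1},{"x": 0.5,"y": 0,"z": 0,"turn": 0,"grip": 1},{"x": 0,"y": 0,"z": 0,"turn": 0,"grip": 1}])

```text
time_s: 11.65
ee_pos: [0.4135, 0.0945, 0.0181]
tool_rot: [0.779, 0.627, 0.0, 0.0]
force: [0.1, 0.2, 0.2]
width: -0.0001
grip_force: 0.0
```

```bash
python3 w.py
```

```text
[  -4.7 -162. ] 0.0180508805776233 array([0.2, 0.5, 2.2, 0. , 0.4, 0.4])
lab 12068 x [-15.4  -4.4   6. ] y [-156.4 -100.8  -59.1] z [24.2 27.7 29.8]
```

Request:
jog_arm(series=[{"x": 0.4,"y": 0,"z": 0,"turn": 0,"grip": 1},{"x": 0.4,"y": 0,"z": 0,"turn": 0,"grip": 1},{"x": 0.4,"y": 0,"z": 0,"turn": 0,"grip": 1},{"x": 0.4,"y": 0,"z": 0,"turn": 0,"grip": 1},{"x": 0.4,"y": 0,"z": 0,"turn": 0,"grip": 1},{"x": 0.4,"y": 0,"z": 0,"turn": 0,"grip": 1},{"x": 0.4,"y": 0,"z": 0,"turn": 0,"grip": 1},{"x": 0.2,"y": 0,"z": 0,"turn": 0,"grip": 1},{"x": 0,"y": 0,"z": 0,"turn": 0,"grip": 1}])

```text
time_s: 12.6
ee_pos: [0.4197, 0.1235, 0.018]
tool_rot: [0.779, 0.627, 0.0, 0.0]
force: [0.6, -0.1, 1.1]
width: -0.0002
grip_force: 0.0
```

```bash
python3 w.py; ls -t pics|head -1
```

```text
[  -4.8 -132.3] 0.018026980925726886 array([0.3, 0.6, 2.1, 0. , 0.4, 0.5])
rail 2455 x [12.8 20.6 28.7] y [-48.1 -40.8 -33.5] z [42.  43.9 45.4]
lab 12065 x [-15.1  -4.1   6.2] y [-126.7  -70.9  -29.5] z [24.3 27.7 29.7]
w12.6.png
```

Request:
jog_arm(series=[{"x": 0.2,"y": 0,"z": 0,"turn": 0,"grip": 1},{"x": 0.2,"y": 0,"z": 0,"turn": 0,"grip": 1},{"x": 0.1,"y": 0,"z": 0,"turn": 0,"grip": 1},{"x": 0,"y": 0,"z": 0,"turn": 0,"grip": 1}])

```text
time_s: 13.05
ee_pos: [0.4208, 0.1282, 0.018]
tool_rot: [0.779, 0.627, 0.0, 0.0]
force: [-0.7, 0.1, 0.9]
width: 0.0
grip_force: 0.0
```

Request:
jog_arm(series=[{"x": 0.1,"y": 0,"z": 0,"turn": 0,"grip": 1},{"x": 0.1,"y": 0,"z": 0,"turn": 0,"grip": 1},{"x": 0,"y": 0,"z": 0,"turn": 0,"grip": 1}])

```text
time_s: 13.35
ee_pos: [0.4212, 0.1301, 0.018]
tool_rot: [0.779, 0.626, 0.0, 0.0]
force: [0.2, -0.3, 0.1]
width: -0.0002
grip_force: 0.0
```

```bash
python3 w.py; python3 ch.py |grep arm
```

```text
[  -4.8 -125.5] 0.018044736355255064 array([0.3, 0.6, 2.1, 0. , 0.5, 0.5])
rail 3450 x [12.9 20.6 28.7] y [-47.9 -37.  -26.8] z [42.2 44.  45.3]
lab 12082 x [-14.9  -4.    6.5] y [-119.9  -64.4  -22.7] z [24.3 27.7 29.8]
scene before arm 79 [ 86.18  99.1  127.13]
scene now arm 108 [21.42 54.76 88.45]
side before arm 106 [ 90.08  99.5  128.44]
side now arm 139 [22.69 59.97 87.02]
```

Request:
jog_arm(series=[{"x": 0.1,"y": 0,"z": 0,"turn": 0,"grip": 1},{"x": 0.1,"y": 0,"z": 0,"turn": 0,"grip": 1},{"x": 0.1,"y": 0,"z": 0,"turn": 0,"grip": 1},{"x": 0,"y": 0,"z": 0,"turn": 0,"grip": 1}])

```text
time_s: 13.9
ee_pos: [0.4219, 0.1331, 0.018]
tool_rot: [0.779, 0.627, 0.0, 0.0]
force: [-0.9, 0.0, -0.2]
width: 0.0001
grip_force: 0.0
```

Request:
jog_arm(series=[{"x": 0.1,"y": 0,"z": 0,"turn": 0,"grip": 1},{"x": 0.1,"y": 0,"z": 0,"turn": 0,"grip": 1},{"x": 0,"y": 0,"z": 0,"turn": 0,"grip": 1}])

```text
time_s: 14.2
ee_pos: [0.4223, 0.135, 0.018]
tool_rot: [0.779, 0.627, 0.0, 0.0]
force: [-0.4, 0.1, 1.3]
width: 0.0
grip_force: 0.0
```

```bash
python3 w.py; python3 - <<'E'
from h import *
p,d,P=grab('scene');B=tob(P)*1000
cv2.imwrite('pics/s3.png',cv2.resize(cv2.cvtColor(p,4)[190:290,110:260],(780,520),interpolation=2))
E
```

```text
[  -4.7 -120.4] 0.01803316086649431 array([0.3, 0.6, 2.1, 0. , 0.5, 0.5])
rail 4160 x [12.9 20.7 28.7] y [-47.9 -34.2 -21.8] z [42.3 44.  45.4]
lab 12075 x [-14.9  -3.9   6.5] y [-114.9  -59.3  -17.7] z [24.3 27.7 29.7]
```

View pics/s3.png

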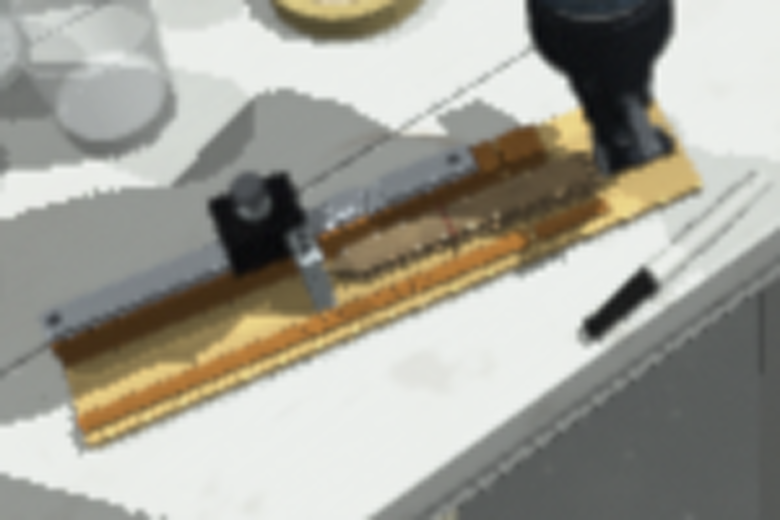

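The bundle's tip at (340,260) is just short of the arm at (315,265), and the fingers are at its tail at (610,150). I creep on 2 mm at a time.

Request:
jog_arm(series=[{"x": 0.1,"y": 0,"z": 0,"turn": 0,"grip": 1},{"x": 0.1,"y": 0,"z": 0,"turn": 0,"grip": 1},{"x": 0,"y": 0,"z": 0,"turn": 0,"grip": 1}])

```text
time_s: 14.6
ee_pos: [0.4227, 0.137, 0.018]
tool_rot: [0.779, 0.626, 0.0, 0.0]
force: [-0.2, 0.4, 0.1]
width: -0.0
grip_force: 0.0
```

Request:
jog_arm(series=[{"x": 0.1,"y": 0,"z": 0,"turn": 0,"grip": 1},{"x": 0,"y": 0,"z": 0,"turn": 0,"grip": 1}])

```text
time_s: 14.8
ee_pos: [0.4226, 0.1377, 0.018]
tool_rot: [0.779, 0.627, -0.0, -0.0]
force: [-0.5, -2.8, 0.8]
width: 0.0004
grip_force: 1.1
```

Request:
jog_arm(series=[{"x": 0.1,"y": 0,"z": 0,"turn": 0,"grip": 1},{"x": 0,"y": 0,"z": 0,"turn": 0,"grip": 1}])

```text
time_s: 15.0
ee_pos: [0.4225, 0.1383, 0.018]
tool_rot: [0.779, 0.627, -0.001, -0.0]
force: [-0.5, -5.8, 3.4]
width: 0.0001
grip_force: 2.8
```

Request:
jog_arm(series=[{"x": 0,"y": 0,"z": 0,"turn": 0,"grip": 1},{"x": 0,"y": 0,"z": 0,"turn": 0,"grip": 1},{"x": -0.2,"y": 0,"z": 0,"turn": 0,"grip": 1},{"x": -1,"y": 0,"z": 0,"turn": 0,"grip": 1},{"x": -2,"y": 0,"z": 0,"turn": 0,"grip": 1},{"x": 0,"y": 0,"z": -4,"turn": 0,"grip": 1},{"x": 0,"y": 0,"z": -5,"turn": 0,"grip": 1},{"x": 0,"y": 0,"z": -5,"turn": 0,"grip": 1},{"x": 0,"y": 0,"z": -5,"turn": 0,"grip": 1},{"x": 4,"y": 0,"z": -2,"turn": 0,"grip": 1}])

```text
time_s: 16.0
ee_pos: [0.4258, 0.1447, 0.2325]
tool_rot: [0.781, 0.625, 0.003, 0.001]
force: [1.8, -0.5, -0.6]
width: 0.0
grip_force: 0.0
```

Request:
jog_arm(series=[{"x": 4,"y": 0,"z": 0,"turn": 0,"grip": 1},{"x": 0,"y": 0,"z": 0,"turn": 0,"grip": 1},{"x": 0,"y": 0,"z": 0,"turn": 0,"grip": 1}])

```text
time_s: 16.3
ee_pos: [0.433, 0.1857, 0.2278]
tool_rot: [0.779, 0.627, -0.0, -0.0]
force: [0.8, -0.6, -0.3]
width: 0.0002
grip_force: 0.0
```

```bash
python3 w.py; f=$(ls -t pics/w*|head -1); cp $f pics/end.png
```

```text
[ -5.1 -68.7] 0.2277737258296335 array([ 0.4,  0.2,  2. , -0. ,  1. ,  0.6])
carr 1373 x [ 3.7 18.3 37.3] y [47.2 60.1 82.3] z [68.1 71.3 74. ]
knob 438 x [12.3 20.5 28.6] y [60.6 68.1 75.8] z [91.1 94.5 96.3]
rail 1334 x [12.6 20.5 28.5] y [-47.6  -6.1  47.1] z [41.6 44.  45.6]
arm 276 x [-18.2  -8.4   1.3] y [46.9 51.5 59.1] z [55.7 63.2 64.4]
lab 2714 x [-14.7  -3.8   6.1] y [-106.   -26.6   47. ] z [24.4 27.9 29.7]
```

View pics/end.png

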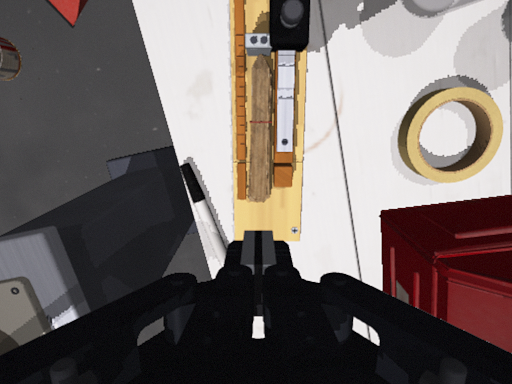

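The bundle's tip touches the steel arm at (258,55), the bundle is straight in the trough, and the hand is clear. The knob sits about 2.3 mm lower than at the start, so the plunger has dropped.

```bash
python3 -c "
from plant import bot
print(bot.hand_in())"
```

```text
the job is handed in; nothing more can be done
None
```

I handed the job in at about 16 s with the stop in the 110 mm notch (plunger dropped), the large label bundle against its arm and the hand clear; the hand-in returned no verdict.

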